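# Check two jar lids with a push gauge

### The job

Lift the push gauge out of its wooden stand and check the two preserving jars: first set its foot on the round button in the middle of the small jar's lid, gauge upright, and push down gently until the spring plunger is about half way in, keep it there for two seconds, and lift it off. Then do the same on the large jar and finish there, still holding the gauge upright on that button with the plunger about half way in. Touch the jars only with the gauge, do not shove or tip them or press the gauge hard on them, and leave the tin, mug and spice jar alone.

Things in the scene. Friction and masses are not known exactly. Their poses are not given: they have to be found in the camera images.
- stand: light wooden block, 64 x 64 mm, 50 mm high, fixed to the worktop but in a different place and yaw each time; a vertical 25 mm through hole in its middle holds the gauge. Origin: centre of its underside; z up.
- gauge: push gauge, 115 mm long, 0.13 kg, upright in the stand, sides parallel to the stand's. Origin: on its axis, underside of its 40 mm black collar (rests on the stand's top); z up its axis. Above: collar to 6 mm, aluminium body 28 x 28 mm from z = 6 to 66 (grip here, 40 N), cap to 70. Below: steel nose 22 mm diameter to z = -28 (in the hole), then the plunger's 12 mm foot, down to -44.
- gauge_grip (a point): point on the gauge's axis 45 mm above its origin (95 mm above the worktop while it stands in the stand), a good place to grip; 89 mm above the foot's underside when the plunger is free. Lift straight up 50 mm or more to clear the stand.
- foot (a point): centre of the underside of the plunger's rubber foot; moves up into the gauge as the plunger is pushed in.
- plunger (a joint): how far the spring plunger is pushed into the gauge: 0 = fully out, 0.012 m = at its stop. Half way is 0.006 m. The spring pushes back with 1.5 N at the start of the stroke, 3.3 N half way, 5.1 N at the stop (300 N/m).
- small_jar: the small preserving jar, loose: clear jar with white contents and a dark brown lid, 59 mm diameter, 87 mm high with its button. Origin: centre of its underside; z up.
- small_jar_spot (a point): centre of the top of the round steel button (30 mm diameter, 2 mm high) in the middle of the small jar's lid, 87 mm above the worktop. The foot belongs here first.
- large_jar: the large preserving jar, loose: honey jar with a pale grey metal lid, 71 mm diameter, 112 mm high with its button. Origin: centre of its underside; z up.
- large_jar_spot (a point): centre of the top of the round steel button (30 mm diameter, 2 mm high) in the middle of the large jar's lid, 112 mm above the worktop. The foot is held here at the end.
- tin: bystander: low food tin, 76 mm diameter, 58 mm high, no button. Origin: centre of its underside.
- mug: bystander: white mug, 82 mm wide, 112 mm with its handle, 94 mm high, behind the work. Origin: centre of its underside.
- spice: bystander: slim spice jar, 45 mm diameter, 106 mm high, with a red cap, no button, at the left of the work. Origin: centre of its underside.
Not all that is in view belongs to the job. Leave any turquoise look-alike of the large_jar alone. There is more than one size of the stand; the one meant has the size given above.

How it is judged:
By the outcome, as a careful person would: the job done as asked, in the order asked, and still so for the second after the job is handed in, while the arm keeps its last pose, push and grip.
It also fails if it takes over 54 s, if anything falls off the work surface, if the arm or the gripper's body presses on something with over 40 N, if the wrist force passes 120 N, or if a joint passes its speed limit or range.

### The arm

A 6-joint arm with a two-finger parallel gripper is mounted at the origin on the work surface; the furniture and walls round the work are solid. World frame = base frame: x ahead of the robot, y to its left, z up, the work surface at z = 0. Lengths are in m, angles in rad, forces in N, time in s.
With the tool pointing down it reaches from about 0.375 to 0.975 m from the base axis. Payload 3.8 kg.
Tool frame: the origin (TCP) lies at the very end of the fingers, on their centre line; the grasp point (between the pads) lies 19 mm behind it; z points along the fingers, y is the line along which they close (so a half turn about z gives the same grasp; the last joint's range is limited). The gripper opens to 88 mm and grips with 3 to 60 N. Pads are 18 mm wide; open, the fingers measure 123 mm over their backs; the gripper's body (75 mm by 187 mm) begins 45 mm behind the grasp point.
Start: joints at [-1.152, 0.264, 1.604, -0, 1.274, -0.037], TCP at [0.297, -0.606, 0.239] pointing down, gripper open.
Joint ranges: [-2.63, 2.63], [-0.94, 2.18], [0.31, 2.57], [-1.31, 4.45], [0, 2.66], [-2.55, 2.55]. Speed limits (rad/s): [2.57, 2.57, 3.14, 3.14, 3.14, 3.14].

### API

Orientations are given as a unit quaternion [x, y, z, w].
In Python, from station import arm gives the robot as it stands.
- The arm moves only by the tool send_rows, never from a script. Its argument "moves" is a list of rows, each an object of numbers: "tx", "ty", "tz": the shift along the tool's x, y, z scaled (see below); "roll": the turn about the tool's z scaled (see below). A call has 1 to 12 rows; each row shifts and turns the commanded pose from where the row before left it, along the tool's axes as they then stand; what a row does not reach is not made up. The controller multiplies each number of a shift by 0.15 m and each number of a turn by 90 degrees. A row lasts 1/12 s, in which the tool goes at most 41.7 mm and 7.16 degrees, less where a joint would pass 70% of its speed; a pose out of reach is approached as far as the arm can. A call with a number of a shift or a turn outside -1 to 1 is refused whole. A call with a gripper value outside its range is refused whole. "hand" is the opening, from 0 (shut) to 1 (fully open), set as the call begins (left out, the last holds). The fingers move at their own pace and stop on an object; "newtons" is the grip in N (left out, the last holds). Time passes only in rows, so rows that do not move let the fingers close. It gives the time, the measured TCP pose, the force, the opening and the grip force at its end, in the units of the state.
- arm.read_state(): the state, without advancing time (a new reading comes with each control period).
- arm.read_camera(name): name is "side" or "top" or "wrist"; returns the picture (384x512x3 uint8, red, green, blue); there is no depth.
- arm.get_calibration(name): a dict with "vfov" (degrees; the focal length in pixels is half the picture's height over the tangent of half this angle, whatever the lens; pixels are square), "cx", "cy" (the principal point, pixels), "distortion" ([k1, k2, p1, p2, k3] as OpenCV has them; the pictures are not rectified), "R" (3x3) and "t" (3): a world point X has camera coordinates R X + t. Camera axes: x right, y down, z forward; pixel columns grow to the right and rows downward; lengths in m; the calibration is good to about 2 mm. A picture is of the moment at which its call begins: read the wrist's pose just before it. get_calibration takes no time and is no camera call; for the wrist camera it gives the pose at the moment of the call.
- arm.finish_job(): hands the job in; it is judged then, once.
The state is a dict: "t": time; "joint_positions": joint angles; "dq": joint speeds; "joint_efforts": joint torques, N m; "eef_pos": TCP position; "orientation": TCP orientation; "contact_force": force on the tool from outside, world axes, zero at the start; "torque": the same for the moment, N m; "opening": finger opening in m; "finger_force": force on a finger pad.
Only numpy, scipy, OpenCV 4.12 (cv2) and the standard library are available. Lean on these libraries where they do the work, as an engineer would, in place of code of your own. Each camera call takes 0.05 s, during which the arm holds its last target. There are 200 camera calls.

## Working session

There is one attempt and no reset: what is moved stays moved. The work goes in short steps, Python scripts to look and compute and a tool call to move; the robot and the scene stay as the last step left them, time stands still between calls to the robot, and variables do not carry over. Pictures are saved under pics/ and viewed, at most 10 in all, crops included, and the job is handed in when it is done.

Besides the shell and the picture viewer there is one more tool, called after "Request:" as name(argument=value, ...), one argument or row to a line, values as JSON. send_rows: Moves the arm, as the interface text tells. Shifts and turns lie within -1 to 1; 1 stands for 0.15 m of shift or 90 degrees of turn. Its arguments: {"type":"object","properties":{"moves":{"type":"array"},"hand":{"type":"number"},"newtons":{"type":"number"}},"required":["moves"]}

```bash
mkdir -p pics; cat > h.py <<'E'
import numpy as np, cv2
from station import arm
def K(c):
    f=192/np.tan(np.radians(c["vfov"])/2); return np.array([[f,0,c["cx"]],[0,f,c["cy"]],[0,0,1]])
def save(name,fn,crop=None,s=1):
    im=cv2.cvtColor(arm.read_camera(name),cv2.COLOR_RGB2BGR); cv2.imwrite('pics/raw_'+fn,im)
    if crop: x0,y0,x1,y1=crop; im=im[y0:y1,x0:x1]
    cv2.imwrite('pics/'+fn,cv2.resize(im,None,fx=s,fy=s,interpolation=cv2.INTER_CUBIC))
def ray(c,px):
    d=np.array(c["distortion"],float); u=cv2.undistortPoints(np.array([[px]],float),K(c),d)[0,0]
    R=np.array(c["R"]);t=np.array(c["t"]); return -R.T@t, R.T@np.array([u[0],u[1],1])
def at_z(c,px,z):
    o,d=ray(c,px); return o+d*(z-o[2])/d[2]
def proj(c,X):
    R=np.array(c["R"]); return cv2.projectPoints(np.array(X,float).reshape(-1,3),cv2.Rodrigues(R)[0],np.array(c["t"],float),K(c),np.array(c["distortion"],float))[0][:,0]
E
python3 - <<'E'
from h import *
for n in("side","top","wrist"):
    c=arm.get_calibration(n); o=-np.array(c["R"]).T@c["t"]; print(n,c["vfov"],o.round(3),np.array(c["R"]).round(2).tolist(),c["distortion"])
save("top","top1.png",None,1.5); save("side","side1.png",None,1.5)
s=arm.read_state();print(s)
E
```

```text
side 52.885256515855765 [ 0.513 -0.83   0.533] [[1.0, -0.01, -0.01], [-0.01, -0.45, -0.89], [0.01, 0.89, -0.45]] [0.01531453 0.         0.         0.         0.        ]
top 43.71194183336949 [0.304 0.088 1.479] [[0.03, -1.0, 0.01], [-0.99, -0.03, -0.15], [0.15, -0.0, -0.99]] [0.033348 0.       0.       0.       0.      ]
wrist 61.267562985325135 [ 0.366 -0.571  0.383] [[0.44, -0.9, -0.0], [-0.86, -0.42, 0.3], [-0.27, -0.13, -0.95]] [-0.08848102  0.          0.          0.          0.        ]
{'t': 0.1, 'joint_positions': array([-1.15189373e+00,  2.64679314e-01,  1.60520458e+00, -7.79657182e-06,
        1.27369632e+00, -3.68659616e-02]), 'dq': array([-1.22144790e-03,  6.72165116e-04, -2.18680025e-03, -3.10547605e-05,
       -4.30519738e-04, -7.76315467e-05]), 'joint_efforts': array([ 7.55791407e-04, -5.03616929e+01, -3.58070040e+01,  7.31423870e-02,
        2.33094773e-02, -5.89369279e-05]), 'eef_pos': array([ 0.29686485, -0.60551756,  0.23752923]), 'orientation': array([ 9.74145813e-01,  2.25918012e-01, -1.92337246e-04, -9.75001152e-04]), 'contact_force': array([-0.09677032,  0.55031165, -1.01332874]), 'torque': array([-0.00942891, -0.0363194 , -0.006424  ]), 'finger_force': 0.0, 'opening': 0.08799711215472344}
```

View pics/top1.png

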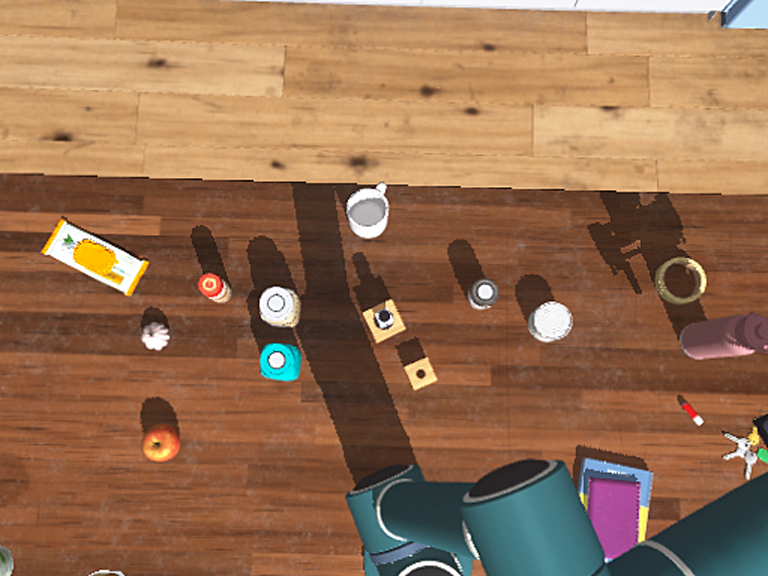

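View pics/side1.png

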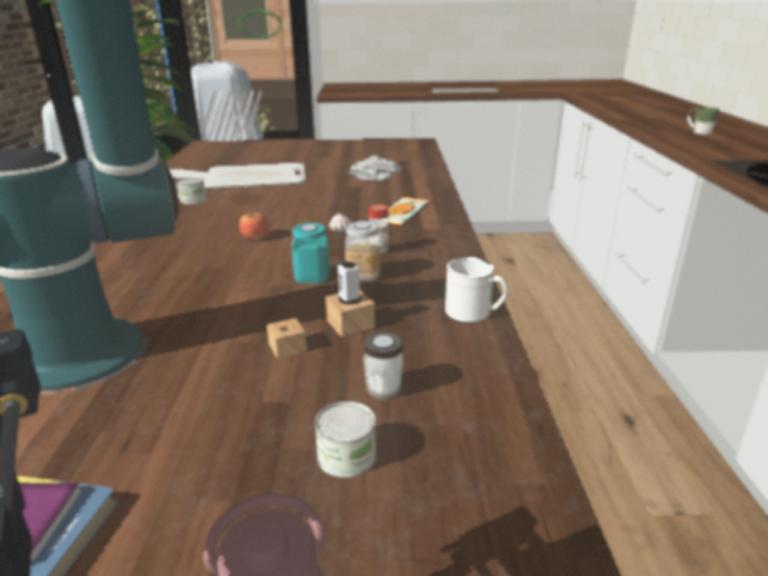

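Top view (1.5x): gauge and stand are at (383,319), the small jar's button at (485,289), the large jar's button at (279,303), the turquoise look-alike at (277,361), and an empty smaller stand at (421,374). I'll enlarge for exact pixels.

```bash
python3 - <<'E'
import cv2,numpy as np
im=cv2.imread('pics/raw_top1.png')
cs=[cv2.resize(im[y:y+40,x:x+40],None,fx=10,fy=10,interpolation=cv2.INTER_CUBIC)[:, :] for x,y in((235,194),(303,173),(166,183))]
for c in cs:
    for k in range(0,400,100): cv2.line(c,(k,0),(k,6),(0,255,0),1);cv2.line(c,(0,k),(6,k),(0,255,0),1)
cv2.imwrite('pics/crop1.png',cv2.resize(np.hstack(cs),(798,266)))
E
```

```text
(no output)
```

View pics/crop1.png

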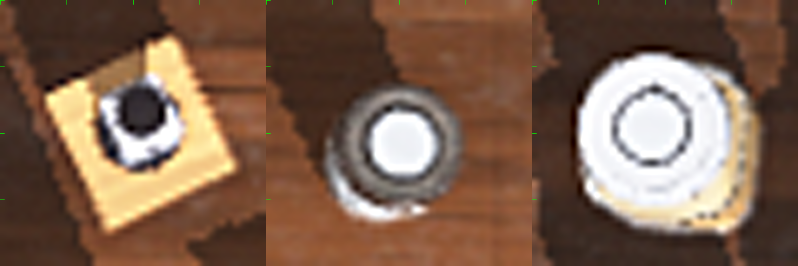

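The crop shows the stand's corners at (45,98), (175,38), (238,168) and (108,230), the cap at (143,110), the small jar's button at (403,141) and the large jar's at (652,126).

```bash
python3 - <<'E'
from h import *
from scipy.spatial.transform import Rotation as Ro
c=arm.get_calibration("top")
f=lambda x,y,p:(x+p[0]/6.65-.45,y+p[1]/6.65-.45)
co=[at_z(c,f(235,194,p),.05) for p in((45,98),(175,38),(238,168),(108,230))]
print("stand",np.mean(co,0)); 
for i in range(4): d=co[(i+1)%4]-co[i]; print(np.linalg.norm(d),np.degrees(np.arctan2(d[1],d[0]))%90)
print("cap",at_z(c,f(235,194,(143,110)),.12))
print("small",at_z(c,f(303,173,(137,141)),.087)); print("large",at_z(c,f(166,183,(120,126)),.112))
for n,p,z in(("tin",(550,322),.058),("spice",(211,285),.106),("mug",(367,212),.094),("turq",(277,360),.112)): print(n,at_z(c,np.array(p)/1.5-.3,z))
print(Ro.from_quat(arm.read_state()["orientation"]).as_matrix().round(3))
E
```

```text
stand [0.4589414  0.07863294 0.05      ]
0.06487772769071264 26.60604951442499
0.06550938633295278 27.171667500010187
0.06486503578254255 27.136316681633247
0.06610982185228849 27.179938162646998
cap [0.46139412 0.07870755 0.12      ]
small [ 0.51928233 -0.11758397  0.087     ]
large [0.48121957 0.28760722 0.112     ]
tin [ 0.46530249 -0.25108329  0.058     ]
spice [0.51281815 0.41482149 0.106     ]
mug [0.67001197 0.11899513 0.094     ]
turq [0.3719589  0.27984499 0.112     ]
[[ 0.898  0.44  -0.001]
 [ 0.44  -0.898  0.002]
 [ 0.    -0.002 -1.   ]]
```

```bash
python3 - <<'E'
from h import *
c=arm.get_calibration("top"); s=arm.get_calibration("side")
print(at_z(c,(462,227),0))
o,d=ray(s,(265/1.5,545/1.5)); o2,d2=ray(c,(755/1.5,330/1.5))
A=np.c_[d,-d2]; t=np.linalg.lstsq(A,o2-o,rcond=None)[0]; print(o+t[0]*d,o2+t[1]*d2)
E
```

```text
[ 0.44143486 -0.55867246  0.        ]
[ 0.43845176 -0.57218659  0.21967335] [ 0.44275164 -0.57107595  0.21956663]
```

Request:
send_rows(
  moves=[
    {"tx":0.155,"ty":-0.182},
    {"tx":0.155,"ty":-0.182},
    {"tx":0.155,"ty":-0.182},
    {"tx":0.155,"ty":-0.182},
    {"tx":0.155,"ty":-0.182},
    {"tx":0.155,"ty":-0.182},
    {"tx":0.155,"ty":-0.182},
    {"tx":0.155,"ty":-0.182},
  ],
  hand=1,
  newtons=40,
)

```text
schema error: expected keys tx, ty, tz, roll
```

Request:
send_rows(
  moves=[
    {"tx":0.155,"ty":-0.182},
    {"tx":0.155,"ty":-0.182},
    {"tx":0.155,"ty":-0.182},
    {"tx":0.155,"ty":-0.182},
    {"tx":0.155,"ty":-0.182},
    {"tx":0.155,"ty":-0.182},
    {"tx":0.155,"ty":-0.182},
    {"tx":0.155,"ty":-0.182},
    {},
    {},
    {},
  ],
)

```text
schema error: expected keys tx, ty, tz, roll
```

```bash
python3 - <<'E'
from h import *
import json
c=arm.get_calibration("wrist"); json.dump({k:np.array(v).tolist() for k,v in c.items()},open('w1.json','w'))
save("wrist","w1.png",None,1.5)
s=arm.read_state();print(s["t"],s["eef_pos"],s["orientation"],s["contact_force"])
print(proj(c,[[.459,.0786,.12],[.519,-.1176,.087],[.481,.2876,.112]]))
E
```

```text
0.15 [ 0.29688054 -0.60558318  0.23767751] [ 9.74146073e-01  2.25917356e-01 -1.70429552e-04 -8.64583143e-04] [0.02234445 0.02631163 0.75718429]
[[1588.93213064 1260.39199303]
 [ 100.9254115    10.4568279 ]
 [8584.27543265 6462.72108123]]
```

View pics/w1.png

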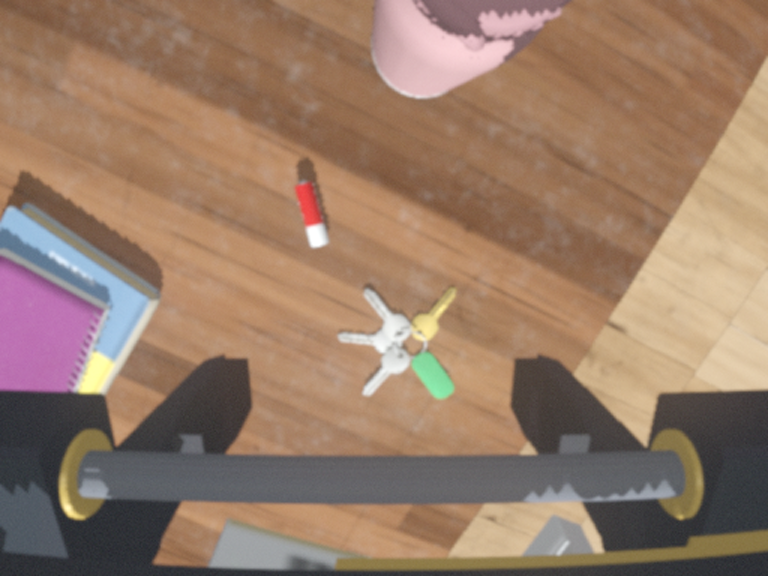

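The move was refused because every key is required, so this picture only shows the start view (keys, lipstick, bottle). I'll resend with full rows.

Request:
send_rows(
  moves=[
    {"tx":0.155,"ty":-0.182,"tz":0,"roll":0},
    {"tx":0.155,"ty":-0.182,"tz":0,"roll":0},
    {"tx":0.155,"ty":-0.182,"tz":0,"roll":0},
    {"tx":0.155,"ty":-0.182,"tz":0,"roll":0},
    {"tx":0.155,"ty":-0.182,"tz":0,"roll":0},
    {"tx":0.155,"ty":-0.182,"tz":0,"roll":0},
    {"tx":0.155,"ty":-0.182,"tz":0,"roll":0},
    {"tx":0.155,"ty":-0.182,"tz":0,"roll":0},
  ],
  hand=1,
  newtons=40,
)

```text
t: 0.82
eef_pos: [0.3679, -0.3263, 0.2384]
orientation: [0.974, 0.226, -0.0, -0.0]
contact_force: [1.0, 0.8, 0.4]
opening: 0.0883
finger_force: 0.0
```

Request:
send_rows(
  moves=[
    {"tx":0.155,"ty":-0.182,"tz":0,"roll":0},
    {"tx":0.155,"ty":-0.182,"tz":0,"roll":0},
    {"tx":0.155,"ty":-0.182,"tz":0,"roll":0},
    {"tx":0.155,"ty":-0.182,"tz":0,"roll":0},
    {"tx":0.155,"ty":-0.182,"tz":0,"roll":0},
    {"tx":0.155,"ty":-0.182,"tz":0,"roll":0},
    {"tx":0.155,"ty":-0.182,"tz":0,"roll":0},
    {"tx":0.155,"ty":-0.182,"tz":0,"roll":0},
    {"tx":0,"ty":0,"tz":0,"roll":0},
    {"tx":0,"ty":0,"tz":0,"roll":0},
  ],
)

```text
t: 1.65
eef_pos: [0.4388, -0.0485, 0.2385]
orientation: [0.974, 0.228, -0.0, 0.0]
contact_force: [-0.2, 0.0, 0.1]
opening: 0.0879
finger_force: 0.0
```

```bash
python3 - <<'E'
from h import *
import json
c=arm.get_calibration("wrist"); json.dump({k:np.array(v).tolist() for k,v in c.items()},open('w1.json','w'))
save("wrist","w2.png",None,1.5)
s=arm.read_state();print(s["t"],s["eef_pos"],s["orientation"],s["contact_force"])
print(proj(c,[[.459,.0786,.12],[.519,-.1176,.087],[.481,.2876,.112]])*1.5)
E
```

```text
1.7 [ 0.43866225 -0.04970137  0.23847716] [ 9.73862213e-01  2.27139224e-01 -3.51524672e-04  1.96948756e-04] [ 0.20051465 -0.09548594  0.19735348]
[[ 185.06293039  149.953657  ]
 [ 540.65788028  205.05253068]
 [-104.21596955  -27.58357747]]
```

View pics/w2.png

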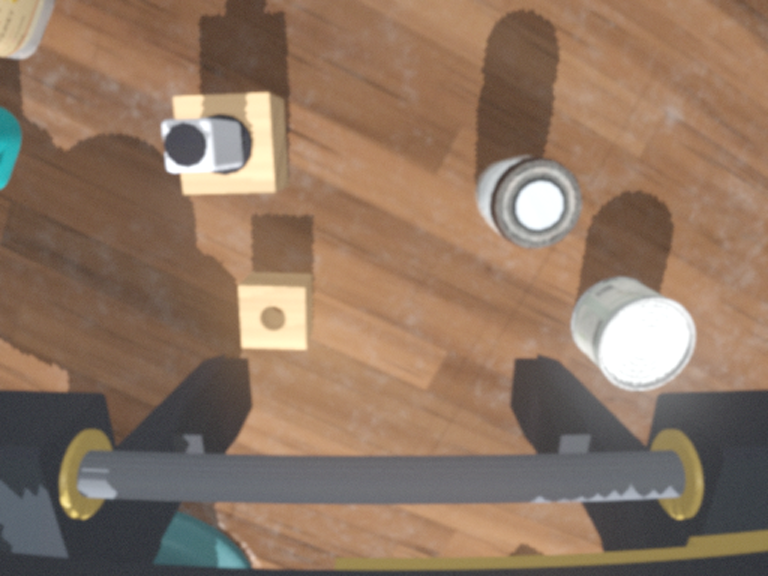

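Wrist view (1.5x): gauge cap at (186,146) and small jar's button at (540,205), both within 4 px of the predictions.

```bash
python3 - <<'E'
from h import *
import json
from scipy.spatial.transform import Rotation as Ro
c=json.load(open('w1.json'))
print("cap",at_z(c,np.array((186,146))/1.5-.2,.12)); print("small",at_z(c,np.array((540,205))/1.5-.2,.087))
print("stand",np.mean([at_z(c,np.array(p)/1.5-.2,.05) for p in((174,96),(271,93),(277,191),(184,194))],0))
a,b=at_z(c,np.array((184,194))/1.5,.05),at_z(c,np.array((277,191))/1.5,.05); print(np.degrees(np.arctan2(*(b-a)[1::-1]))%90)
s=arm.read_state(); R=Ro.from_quat(s["orientation"]).as_matrix()
print(np.degrees(np.arctan2(R[1,0],R[0,0])), R.T@(np.array([.460,.0787,.238])-s["eef_pos"])/.15)
E
```

```text
cap [0.46121763 0.07907151 0.12      ]
small [ 0.51891231 -0.11695365  0.087     ]
stand [0.46166031 0.07921336 0.05      ]
27.547105603892838
26.257405601263482 [ 0.50627822 -0.70475016  0.00263135]
```

Request:
send_rows(
  moves=[
    {"tx":0.128,"ty":-0.176,"tz":0,"roll":-0.01},
    {"tx":0.128,"ty":-0.176,"tz":0,"roll":0},
    {"tx":0.128,"ty":-0.176,"tz":0,"roll":0},
    {"tx":0.127,"ty":-0.176,"tz":0,"roll":0},
    {"tx":0,"ty":0,"tz":0,"roll":0},
    {"tx":0,"ty":0,"tz":0.18,"roll":0},
    {"tx":0,"ty":0,"tz":0.2,"roll":0},
    {"tx":0,"ty":0,"tz":0.2,"roll":0},
    {"tx":0,"ty":0,"tz":0,"roll":0},
    {"tx":0,"ty":0,"tz":0,"roll":0},
  ],
)

```text
t: 2.53
eef_pos: [0.458, 0.0768, 0.1502]
orientation: [0.973, 0.233, -0.003, -0.0]
contact_force: [0.9, -0.4, 0.2]
opening: 0.0884
finger_force: 0.0
```

```bash
python3 - <<'E'
from h import *
from scipy.spatial.transform import Rotation as Ro
s=arm.read_state(); R=Ro.from_quat(s["orientation"]).as_matrix()
print(s["eef_pos"],np.degrees(np.arctan2(R[1,0],R[0,0])), R.T@(np.array([.4607,.079,.076])-s["eef_pos"])/.15)
E
```

```text
[0.45802434 0.07677451 0.15015341] 26.890383173746578 [ 0.02501643 -0.00452826  0.49424679]
```

Request:
send_rows(
  moves=[
    {"tx":0.025,"ty":-0.005,"tz":0.1,"roll":0},
    {"tx":0,"ty":0,"tz":0.13,"roll":0},
    {"tx":0,"ty":0,"tz":0.13,"roll":0},
    {"tx":0,"ty":0,"tz":0.13,"roll":0},
    {"tx":0,"ty":0,"tz":0,"roll":0},
    {"tx":0,"ty":0,"tz":0,"roll":0},
    {"tx":0,"ty":0,"tz":0,"roll":0},
  ],
)

```text
t: 3.12
eef_pos: [0.4646, 0.0807, 0.0805]
orientation: [0.972, 0.233, 0.002, 0.0]
contact_force: [0.5, -0.0, 0.0]
opening: 0.0881
finger_force: 0.0
```

```bash
python3 - <<'E'
from h import *
from scipy.spatial.transform import Rotation as Ro
s=arm.read_state(); R=Ro.from_quat(s["orientation"]).as_matrix()
print(s["eef_pos"],R[:,2], R.T@(np.array([.4607,.079,.076])-s["eef_pos"])/.15)
save("wrist","w3.png",None,1.5)
E
```

```text
[0.46461021 0.08069955 0.08047133] [ 3.30565372e-03  2.84908579e-04 -9.99994496e-01] [-0.02846319 -0.00176087  0.02971932]
```

View pics/w3.png

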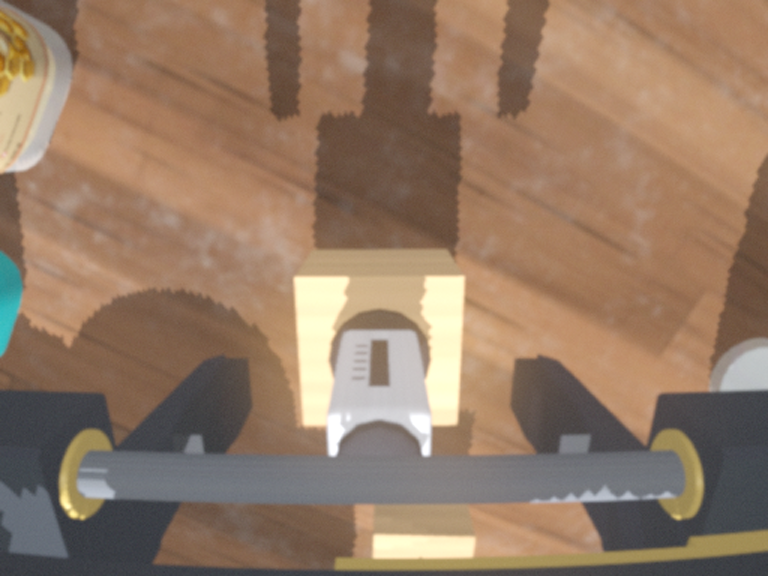

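The gauge is centred between the fingers (378 against 381) and square to them, with a scale window facing the camera. Now a small correction, then grip.

Request:
send_rows(
  moves=[
    {"tx":-0.01,"ty":0,"tz":0.025,"roll":0},
    {"tx":0,"ty":0,"tz":0,"roll":0},
    {"tx":0,"ty":0,"tz":0,"roll":0},
    {"tx":0,"ty":0,"tz":0,"roll":0},
  ],
)

```text
t: 3.5
eef_pos: [0.4615, 0.0804, 0.0748]
orientation: [0.972, 0.234, 0.0, 0.0]
contact_force: [0.1, -0.2, 0.0]
opening: 0.0883
finger_force: 0.0
```

```bash
python3 - <<'E'
from h import *
from scipy.spatial.transform import Rotation as Ro
s=arm.read_state(); R=Ro.from_quat(s["orientation"]).as_matrix()
print(s["eef_pos"],R[:,2], R.T@(np.array([.4607,.079,.076])-s["eef_pos"])/.15)
E
```

```text
[0.46152144 0.08040776 0.0748368 ] [ 5.56100313e-04  6.19518387e-05 -9.99999843e-01] [-0.00913805  0.00587444 -0.00775827]
```

Good. Close at 40 N.

Request:
send_rows(
  moves=[
    {"tx":0,"ty":0,"tz":0,"roll":0},
    {"tx":0,"ty":0,"tz":0,"roll":0},
    {"tx":0,"ty":0,"tz":0,"roll":0},
    {"tx":0,"ty":0,"tz":0,"roll":0},
    {"tx":0,"ty":0,"tz":0,"roll":0},
    {"tx":0,"ty":0,"tz":0,"roll":0},
    {"tx":0,"ty":0,"tz":0,"roll":0},
    {"tx":0,"ty":0,"tz":0,"roll":0},
  ],
  hand=0,
  newtons=40,
)

```text
t: 4.17
eef_pos: [0.4614, 0.0804, 0.0744]
orientation: [0.972, 0.234, -0.0, 0.0]
contact_force: [0.9, 0.2, 0.9]
opening: 0.0366
finger_force: 0.0
```

Request:
send_rows(
  moves=[
    {"tx":0,"ty":0,"tz":0,"roll":0},
    {"tx":0,"ty":0,"tz":0,"roll":0},
    {"tx":0,"ty":0,"tz":0,"roll":0},
    {"tx":0,"ty":0,"tz":0,"roll":0},
  ],
)

```text
t: 4.5
eef_pos: [0.4614, 0.0803, 0.0744]
orientation: [0.972, 0.234, -0.0, 0.0]
contact_force: [-0.0, -0.8, 0.1]
opening: 0.0277
finger_force: 40.1
```

Request:
send_rows(
  moves=[
    {"tx":0,"ty":0,"tz":-0.04,"roll":0},
    {"tx":0,"ty":0,"tz":-0.1,"roll":0},
    {"tx":0,"ty":0,"tz":-0.18,"roll":0},
    {"tx":0,"ty":0,"tz":-0.2,"roll":0},
    {"tx":0,"ty":0,"tz":-0.2,"roll":0},
    {"tx":0,"ty":0,"tz":-0.17,"roll":0},
    {"tx":0,"ty":0,"tz":-0.08,"roll":0},
    {"tx":0,"ty":0,"tz":0,"roll":0},
    {"tx":0,"ty":0,"tz":0,"roll":0},
    {"tx":0,"ty":0,"tz":0,"roll":0},
  ],
)

```text
t: 5.33
eef_pos: [0.46, 0.0802, 0.218]
orientation: [0.972, 0.234, -0.002, -0.0]
contact_force: [0.8, 0.7, -2.2]
opening: 0.0276
finger_force: 40.1
```

```bash
python3 - <<'E'
from h import *
from scipy.spatial.transform import Rotation as Ro
s=arm.read_state(); R=Ro.from_quat(s["orientation"]).as_matrix()
print(s["eef_pos"],R[:,2],s["contact_force"],s["opening"], R.T@(np.array([.519,-.1165,.2])-s["eef_pos"])/.15)
E
```

```text
[0.46003577 0.08021436 0.21795134] [-3.27513725e-03 -3.73169361e-04 -9.99994567e-01] [ 0.79107088  0.73017432 -2.15397808] 0.02755184692199048 [-0.24512588  1.34702396  0.11887688]
```

Request:
send_rows(
  moves=[
    {"tx":-0.015,"ty":0.08,"tz":0,"roll":0},
    {"tx":-0.03,"ty":0.168,"tz":0,"roll":0},
    {"tx":-0.035,"ty":0.2,"tz":0,"roll":0},
    {"tx":-0.04,"ty":0.225,"tz":0,"roll":0},
    {"tx":-0.04,"ty":0.225,"tz":0,"roll":0},
    {"tx":-0.04,"ty":0.2,"tz":0,"roll":0},
    {"tx":-0.03,"ty":0.169,"tz":0,"roll":0},
    {"tx":-0.015,"ty":0.08,"tz":0,"roll":0},
    {"tx":0,"ty":0,"tz":0,"roll":0},
    {"tx":0,"ty":0,"tz":0,"roll":0},
    {"tx":0,"ty":0,"tz":0,"roll":0},
    {"tx":0,"ty":0,"tz":0,"roll":0},
  ],
)

```text
t: 6.33
eef_pos: [0.5198, -0.1149, 0.2193]
orientation: [0.972, 0.234, -0.001, -0.001]
contact_force: [0.3, 0.8, -2.7]
opening: 0.0276
finger_force: 40.1
```

```bash
python3 - <<'E'
from h import *
from scipy.spatial.transform import Rotation as Ro
s=arm.read_state(); R=Ro.from_quat(s["orientation"]).as_matrix()
print(s["eef_pos"],R[:,2],s["contact_force"],s["opening"], R.T@(np.array([.519,-.1165,.1654])-s["eef_pos"])/.15)
E
```

```text
[ 0.5197591  -0.11491226  0.21933883] [-1.22887686e-03  8.08764341e-04 -9.99998918e-01] [ 0.31267083  0.80976816 -2.67307078] 0.027613685422714036 [-0.00906495  0.00757909  0.35958947]
```

Request:
send_rows(
  moves=[
    {"tx":-0.009,"ty":0.008,"tz":0.05,"roll":0},
    {"tx":0,"ty":0,"tz":0.1,"roll":0},
    {"tx":0,"ty":0,"tz":0.1,"roll":0},
    {"tx":0,"ty":0,"tz":0.08,"roll":0},
    {"tx":0,"ty":0,"tz":0.03,"roll":0},
    {"tx":0,"ty":0,"tz":0,"roll":0},
    {"tx":0,"ty":0,"tz":0,"roll":0},
    {"tx":0,"ty":0,"tz":0,"roll":0},
    {"tx":0,"ty":0,"tz":0,"roll":0},
  ],
)

```text
t: 7.08
eef_pos: [0.5205, -0.1182, 0.167]
orientation: [0.972, 0.234, 0.001, 0.0]
contact_force: [-0.1, -0.1, -1.0]
opening: 0.0274
finger_force: 40.1
```

```bash
python3 - <<'E'
from h import *
from scipy.spatial.transform import Rotation as Ro
s=arm.read_state(); R=Ro.from_quat(s["orientation"]).as_matrix()
print(s["eef_pos"],R[:,2],s["contact_force"],s["opening"], R.T@(np.array([.519,-.1165,.1494])-s["eef_pos"])/.15)
save("side","s2.png"); save("wrist","w4.png")
a=cv2.imread('pics/raw_s2.png'); 
c=arm.get_calibration("side"); p=proj(c,[s["eef_pos"]-[0,0,.0684],[.519,-.1173,.087]]); print(p)
x,y=p[0].astype(int); A=cv2.resize(a[y-60:y+50,x-55:x+55],(440,440),interpolation=cv2.INTER_CUBIC)
b=cv2.imread('pics/raw_w4.png'); B=cv2.resize(b[164:384,166:346],(360,440),interpolation=cv2.INTER_CUBIC); print(x-55,y-60)
cv2.imwrite('pics/c2.png',np.hstack([A,B]))
E
```

```text
[ 0.52049405 -0.11817417  0.16700882] [ 1.81379522e-03 -4.64413473e-04 -9.99998247e-01] [-0.10583214 -0.07704279 -0.99219849] 0.027383445324810504 [-0.00396889 -0.01461278  0.11736868]
[[256.11428568 222.23485223]
 [255.45797438 226.62347311]]
201 162
```

View pics/c2.png

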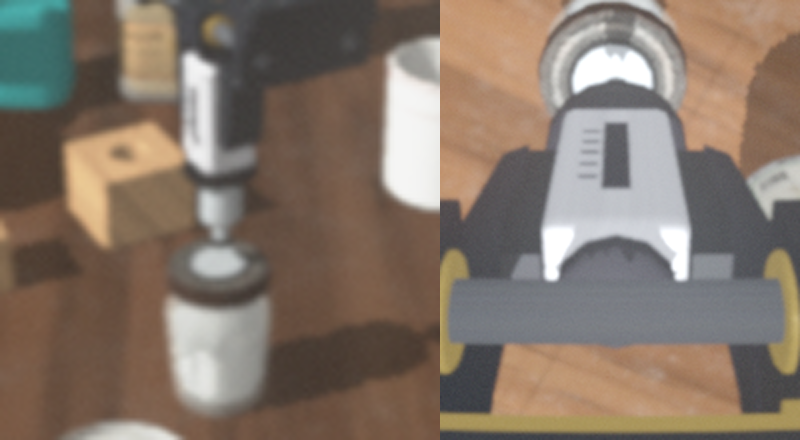

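Side crop: the foot is at (219,240), straight above the button at (220,262), and the gauge is upright. Wrist crop: the button lies behind the gauge's axis, centred left to right. I'll descend slowly.

Request:
send_rows(
  moves=[
    {"tx":0,"ty":-0.006,"tz":0,"roll":0},
    {"tx":0,"ty":0,"tz":0.01,"roll":0},
    {"tx":0,"ty":0,"tz":0.015,"roll":0},
    {"tx":0,"ty":0,"tz":0.015,"roll":0},
    {"tx":0,"ty":0,"tz":0.015,"roll":0},
    {"tx":0,"ty":0,"tz":0.015,"roll":0},
    {"tx":0,"ty":0,"tz":0.015,"roll":0},
    {"tx":0,"ty":0,"tz":0.01,"roll":0},
    {"tx":0,"ty":0,"tz":0.005,"roll":0},
    {"tx":0,"ty":0,"tz":0,"roll":0},
    {"tx":0,"ty":0,"tz":0,"roll":0},
    {"tx":0,"ty":0,"tz":0,"roll":0},
  ],
)

```text
t: 8.18
eef_pos: [0.5194, -0.1172, 0.1512]
orientation: [0.972, 0.234, 0.0, 0.0]
contact_force: [-0.5, -0.1, 1.4]
opening: 0.028
finger_force: 40.1
```

```bash
cat > st.py <<'E'
from h import *
import sys
from scipy.spatial.transform import Rotation as Ro
T=np.array(eval(sys.argv[1]))
s=arm.read_state(); R=Ro.from_quat(s["orientation"]).as_matrix()
print(s["t"],s["eef_pos"].round(4),R[:,2].round(4),s["contact_force"].round(2), (R.T@(T-s["eef_pos"])/.15).round(4))
E
python3 st.py "[.519,-.1165,.1494]"
```

```text
8.1833 [ 0.5194 -0.1172  0.1512] [ 1.e-04 -0.e+00 -1.e+00] [-0.54 -0.13  1.41] [-0.0002 -0.0053  0.0121]
```

Contact: about 2.7 N and 4 mm in, so force and geometry agree. Another 1.8 mm, then hold.

Request:
send_rows(
  moves=[
    {"tx":0,"ty":0,"tz":0.006,"roll":0},
    {"tx":0,"ty":0,"tz":0.006,"roll":0},
    {"tx":0,"ty":0,"tz":0,"roll":0},
    {"tx":0,"ty":0,"tz":0,"roll":0},
    {"tx":0,"ty":0,"tz":0,"roll":0},
    {"tx":0,"ty":0,"tz":0,"roll":0},
    {"tx":0,"ty":0,"tz":0,"roll":0},
    {"tx":0,"ty":0,"tz":0,"roll":0},
  ],
)

```text
t: 8.85
eef_pos: [0.5194, -0.1172, 0.1492]
orientation: [0.972, 0.234, 0.0, 0.0]
contact_force: [-1.0, 0.2, 2.0]
opening: 0.0276
finger_force: 40.2
```

```bash
python3 st.py "[.519,-.1165,.1494]"; python3 -c "
from h import *
save('wrist','w5.png',(216,164,296,264),5)"
```

```text
8.85 [ 0.5194 -0.1172  0.1492] [ 1.e-04 -0.e+00 -1.e+00] [-1.01  0.2   2.04] [-0.     -0.0053 -0.0012]
```

View pics/w5.png

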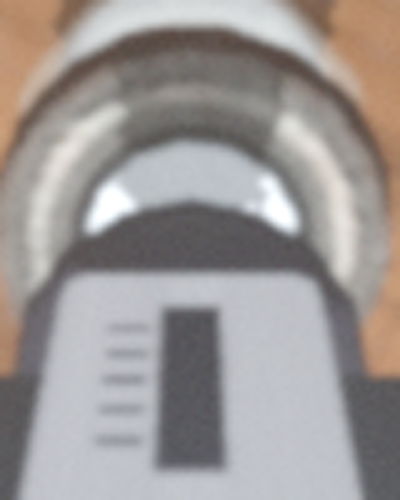

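Wrist crop: the gauge is centred left to right on the button and the scale window shows no indicator. Force (3.3 N) and height both say 6 mm. Holding 2 s and more.

Request:
send_rows(
  moves=[
    {"tx":0,"ty":0,"tz":0,"roll":0},
    {"tx":0,"ty":0,"tz":0,"roll":0},
    {"tx":0,"ty":0,"tz":0,"roll":0},
    {"tx":0,"ty":0,"tz":0,"roll":0},
    {"tx":0,"ty":0,"tz":0,"roll":0},
    {"tx":0,"ty":0,"tz":0,"roll":0},
    {"tx":0,"ty":0,"tz":0,"roll":0},
    {"tx":0,"ty":0,"tz":0,"roll":0},
    {"tx":0,"ty":0,"tz":0,"roll":0},
    {"tx":0,"ty":0,"tz":0,"roll":0},
    {"tx":0,"ty":0,"tz":0,"roll":0},
    {"tx":0,"ty":0,"tz":0,"roll":0},
  ],
)

```text
t: 9.9
eef_pos: [0.5194, -0.1172, 0.1492]
orientation: [0.972, 0.234, 0.0, 0.0]
contact_force: [-1.2, 1.0, 1.2]
opening: 0.0273
finger_force: 40.2
```

Request:
send_rows(
  moves=[
    {"tx":0,"ty":0,"tz":0,"roll":0},
    {"tx":0,"ty":0,"tz":0,"roll":0},
    {"tx":0,"ty":0,"tz":0,"roll":0},
    {"tx":0,"ty":0,"tz":0,"roll":0},
    {"tx":0,"ty":0,"tz":0,"roll":0},
    {"tx":0,"ty":0,"tz":0,"roll":0},
    {"tx":0,"ty":0,"tz":0,"roll":0},
    {"tx":0,"ty":0,"tz":0,"roll":0},
    {"tx":0,"ty":0,"tz":0,"roll":0},
    {"tx":0,"ty":0,"tz":0,"roll":0},
    {"tx":0,"ty":0,"tz":0,"roll":0},
    {"tx":0,"ty":0,"tz":0,"roll":0},
  ],
)

```text
t: 10.9
eef_pos: [0.5193, -0.1172, 0.1492]
orientation: [0.972, 0.234, 0.0, -0.0]
contact_force: [-1.0, 0.4, 2.4]
opening: 0.0279
finger_force: 40.2
```

Request:
send_rows(
  moves=[
    {"tx":0,"ty":0,"tz":0,"roll":0},
    {"tx":0,"ty":0,"tz":0,"roll":0},
    {"tx":0,"ty":0,"tz":0,"roll":0},
    {"tx":0,"ty":0,"tz":0,"roll":0},
    {"tx":0,"ty":0,"tz":-0.02,"roll":0},
    {"tx":0,"ty":0,"tz":-0.04,"roll":0},
    {"tx":0,"ty":0,"tz":-0.06,"roll":0},
    {"tx":0,"ty":0,"tz":-0.1,"roll":0},
    {"tx":0,"ty":0,"tz":-0.14,"roll":0},
    {"tx":0,"ty":0,"tz":-0.1,"roll":0},
    {"tx":0,"ty":0,"tz":-0.04,"roll":0},
    {"tx":0,"ty":0,"tz":0,"roll":0},
  ],
)

```text
t: 11.9
eef_pos: [0.5206, -0.1176, 0.2266]
orientation: [0.972, 0.234, 0.002, 0.001]
contact_force: [-0.2, 0.6, -1.5]
opening: 0.0277
finger_force: 40.1
```

```bash
python3 st.py "[.481,.20,.22]"
```

```text
11.9 [ 0.5206 -0.1176  0.2266] [ 0.004  -0.0011 -1.    ] [-0.2   0.62 -1.5 ] [ 0.7264 -2.0062  0.0402]
```

Request:
send_rows(
  moves=[
    {"tx":0.017,"ty":-0.064,"tz":0,"roll":0},
    {"tx":0.033,"ty":-0.129,"tz":0,"roll":0},
    {"tx":0.055,"ty":-0.214,"tz":0,"roll":0},
    {"tx":0.055,"ty":-0.214,"tz":0,"roll":0},
    {"tx":0.055,"ty":-0.214,"tz":0,"roll":0},
    {"tx":0.055,"ty":-0.214,"tz":0,"roll":0},
    {"tx":0.055,"ty":-0.214,"tz":0,"roll":0},
    {"tx":0.055,"ty":-0.214,"tz":0,"roll":0},
    {"tx":0.055,"ty":-0.214,"tz":0,"roll":0},
    {"tx":0.055,"ty":-0.214,"tz":0,"roll":0},
    {"tx":0.033,"ty":-0.129,"tz":0,"roll":0},
    {"tx":0.017,"ty":-0.064,"tz":0,"roll":0},
  ],
)

```text
t: 12.9
eef_pos: [0.4462, 0.2023, 0.2225]
orientation: [0.972, 0.235, -0.002, -0.0]
contact_force: [-0.4, -0.3, -1.4]
opening: 0.0276
finger_force: 40.1
```

Request:
send_rows(
  moves=[
    {"tx":0,"ty":0,"tz":0,"roll":0},
    {"tx":0,"ty":0,"tz":0,"roll":0},
    {"tx":0,"ty":0,"tz":0,"roll":0},
    {"tx":0,"ty":0,"tz":0,"roll":0},
  ],
)

```text
t: 13.23
eef_pos: [0.4487, 0.1987, 0.2239]
orientation: [0.973, 0.233, -0.0, 0.0]
contact_force: [-0.4, -0.9, -1.7]
opening: 0.0278
finger_force: 40.1
```

```bash
python3 st.py "[.481,.288,.22]"; python3 - <<'E'
from h import *
import json
c=arm.get_calibration("wrist"); json.dump({k:np.array(v).tolist() for k,v in c.items()},open('w2.json','w'))
save("wrist","w6.png",None,1.5); print(proj(c,[[.481,.2876,.112]])*1.5)
E
```

```text
13.2333 [0.4487 0.1987 0.2239] [-4.e-04 -6.e-04 -1.e+00] [-0.44 -0.94 -1.73] [ 0.4614 -0.4331  0.0253]
[[257.03104606 159.67421127]]
```

View pics/w6.png

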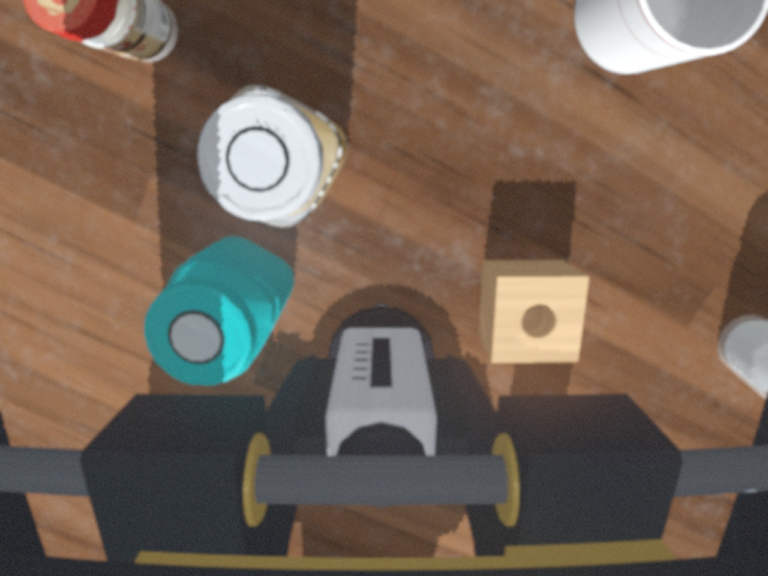

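The large jar's button is at (257,159), matching the prediction to within a pixel, so the target is confirmed at (0.481, 0.288).

Request:
send_rows(
  moves=[
    {"tx":0.03,"ty":-0.028,"tz":0,"roll":0},
    {"tx":0.07,"ty":-0.065,"tz":0,"roll":0},
    {"tx":0.1,"ty":-0.094,"tz":0,"roll":0},
    {"tx":0.1,"ty":-0.094,"tz":0,"roll":0},
    {"tx":0.09,"ty":-0.085,"tz":0,"roll":0},
    {"tx":0.05,"ty":-0.047,"tz":0,"roll":0},
    {"tx":0.02,"ty":-0.02,"tz":0,"roll":0},
    {"tx":0,"ty":0,"tz":0,"roll":0},
    {"tx":0,"ty":0,"tz":0,"roll":0},
    {"tx":0,"ty":0,"tz":0,"roll":0},
    {"tx":0,"ty":0,"tz":0,"roll":0},
    {"tx":0,"ty":0,"tz":0,"roll":0},
  ],
)

```text
t: 14.28
eef_pos: [0.4804, 0.2885, 0.2242]
orientation: [0.972, 0.233, -0.0, 0.0]
contact_force: [0.3, 0.2, -2.1]
opening: 0.0276
finger_force: 40.1
```

```bash
python3 st.py "[.481,.288,.190]"
```

```text
14.2833 [0.4804 0.2885 0.2242] [ 0.e+00 -1.e-04 -1.e+00] [ 0.29  0.16 -2.07] [0.0023 0.0049 0.2281]
```

Request:
send_rows(
  moves=[
    {"tx":0.002,"ty":0.004,"tz":0.04,"roll":0},
    {"tx":0,"ty":0,"tz":0.07,"roll":0},
    {"tx":0,"ty":0,"tz":0.07,"roll":0},
    {"tx":0,"ty":0,"tz":0.04,"roll":0},
    {"tx":0,"ty":0,"tz":0.01,"roll":0},
    {"tx":0,"ty":0,"tz":0,"roll":0},
    {"tx":0,"ty":0,"tz":0,"roll":0},
    {"tx":0,"ty":0,"tz":0,"roll":0},
    {"tx":0,"ty":0,"tz":0,"roll":0},
    {"tx":0,"ty":0,"tz":0,"roll":0},
  ],
)

```text
t: 15.12
eef_pos: [0.4814, 0.289, 0.1903]
orientation: [0.972, 0.234, 0.001, -0.0]
contact_force: [-1.1, -0.9, -1.1]
opening: 0.0274
finger_force: 40.1
```

```bash
python3 st.py "[.481,.288,.1764]"
```

```text
15.1167 [0.4814 0.289  0.1903] [ 1.e-03  5.e-04 -1.e+00] [-1.09 -0.93 -1.09] [-0.0055  0.0045  0.0924]
```

Request:
send_rows(
  moves=[
    {"tx":0,"ty":0.003,"tz":0.01,"roll":0},
    {"tx":0,"ty":0,"tz":0.014,"roll":0},
    {"tx":0,"ty":0,"tz":0.014,"roll":0},
    {"tx":0,"ty":0,"tz":0.014,"roll":0},
    {"tx":0,"ty":0,"tz":0.014,"roll":0},
    {"tx":0,"ty":0,"tz":0.014,"roll":0},
    {"tx":0,"ty":0,"tz":0.008,"roll":0},
    {"tx":0,"ty":0,"tz":0.004,"roll":0},
    {"tx":0,"ty":0,"tz":0,"roll":0},
    {"tx":0,"ty":0,"tz":0,"roll":0},
    {"tx":0,"ty":0,"tz":0,"roll":0},
    {"tx":0,"ty":0,"tz":0,"roll":0},
  ],
)

```text
t: 16.12
eef_pos: [0.4813, 0.2884, 0.1761]
orientation: [0.972, 0.234, 0.0, -0.0]
contact_force: [-0.9, 0.2, 2.3]
opening: 0.0277
finger_force: 40.1
```

```bash
python3 st.py "[.481,.288,.1744]"
```

```text
16.1167 [0.4813 0.2884 0.1761] [ 1.e-04  1.e-04 -1.e+00] [-0.94  0.22  2.28] [-0.0028  0.0014  0.011 ]
```

Request:
send_rows(
  moves=[
    {"tx":0,"ty":0,"tz":0.005,"roll":0},
    {"tx":0,"ty":0,"tz":0.005,"roll":0},
    {"tx":0,"ty":0,"tz":0,"roll":0},
    {"tx":0,"ty":0,"tz":0,"roll":0},
    {"tx":0,"ty":0,"tz":0,"roll":0},
    {"tx":0,"ty":0,"tz":0,"roll":0},
    {"tx":0,"ty":0,"tz":0,"roll":0},
    {"tx":0,"ty":0,"tz":0,"roll":0},
  ],
)

```text
t: 16.78
eef_pos: [0.4813, 0.2884, 0.1744]
orientation: [0.972, 0.234, 0.0, -0.0]
contact_force: [-1.1, -1.1, 1.3]
opening: 0.028
finger_force: 40.1
```

```bash
python3 - <<'E'
from h import *
F=[];
for i in range(10):
    im=arm.read_camera("side"); s=arm.read_state(); F.append(s["contact_force"])
print(s["t"],s["eef_pos"],np.mean(F,0),np.std(F,0))
c=arm.get_calibration("side"); x,y=proj(c,[[.481,.288,.12]])[0].astype(int); a=cv2.cvtColor(im,cv2.COLOR_RGB2BGR)
cv2.imwrite('pics/c3.png',np.hstack([cv2.resize(a[y-50:y+50,x-40:x+40],(400,500),interpolation=cv2.INTER_CUBIC),cv2.resize(a[170:290,200:296],(400,500),interpolation=cv2.INTER_CUBIC)]))
E
```

```text
17.2833 [0.48129161 0.288357   0.17437068] [-0.78386428 -0.88813077  2.13672651] [0.36801712 0.62661667 0.53572697]
```

View pics/c3.png

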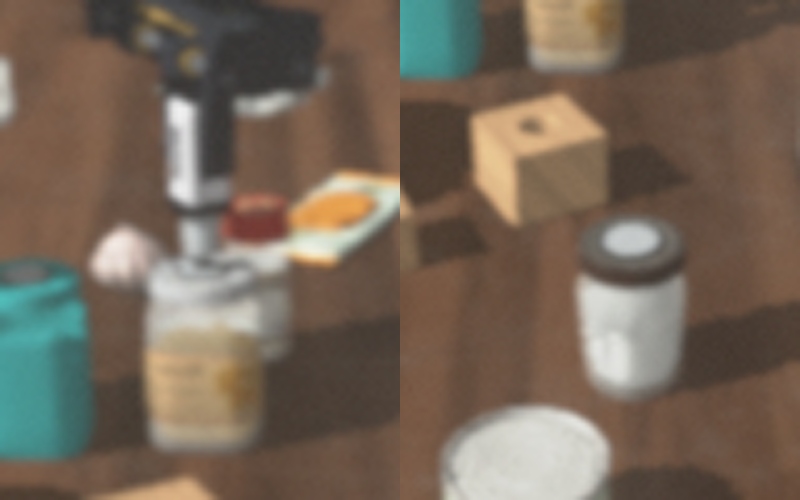

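The gauge stands upright on the large jar's lid (foot at about (198,262)). The small jar stands undisturbed. The mean force is 3.4 N, so the plunger is about half way in. Holding, then handing in.

Request:
send_rows(
  moves=[
    {"tx":0,"ty":0,"tz":0,"roll":0},
    {"tx":0,"ty":0,"tz":0,"roll":0},
    {"tx":0,"ty":0,"tz":0,"roll":0},
    {"tx":0,"ty":0,"tz":0,"roll":0},
    {"tx":0,"ty":0,"tz":0,"roll":0},
    {"tx":0,"ty":0,"tz":0,"roll":0},
    {"tx":0,"ty":0,"tz":0,"roll":0},
    {"tx":0,"ty":0,"tz":0,"roll":0},
    {"tx":0,"ty":0,"tz":0,"roll":0},
    {"tx":0,"ty":0,"tz":0,"roll":0},
    {"tx":0,"ty":0,"tz":0,"roll":0},
    {"tx":0,"ty":0,"tz":0,"roll":0},
  ],
)

```text
t: 18.28
eef_pos: [0.4813, 0.2884, 0.1744]
orientation: [0.972, 0.234, 0.0, -0.0]
contact_force: [-0.6, -0.1, 2.8]
opening: 0.0275
finger_force: 40.1
```

Request:
send_rows(
  moves=[
    {"tx":0,"ty":0,"tz":0,"roll":0},
    {"tx":0,"ty":0,"tz":0,"roll":0},
    {"tx":0,"ty":0,"tz":0,"roll":0},
    {"tx":0,"ty":0,"tz":0,"roll":0},
    {"tx":0,"ty":0,"tz":0,"roll":0},
    {"tx":0,"ty":0,"tz":0,"roll":0},
    {"tx":0,"ty":0,"tz":0,"roll":0},
    {"tx":0,"ty":0,"tz":0,"roll":0},
    {"tx":0,"ty":0,"tz":0,"roll":0},
    {"tx":0,"ty":0,"tz":0,"roll":0},
    {"tx":0,"ty":0,"tz":0,"roll":0},
    {"tx":0,"ty":0,"tz":0,"roll":0},
  ],
)

```text
t: 19.28
eef_pos: [0.4813, 0.2884, 0.1744]
orientation: [0.972, 0.234, 0.0, -0.0]
contact_force: [-0.6, 0.2, 1.9]
opening: 0.0277
finger_force: 40.1
```

```bash
python3 -c "
from station import arm
s=arm.read_state();print(s['t'],s['eef_pos'],s['contact_force']);print(arm.finish_job())"
```

```text
19.2833 [0.48126908 0.28838057 0.17437218] [-0.59603903  0.19930154  1.8678002 ]
the job is handed in; nothing more can be done
None
```

I handed the job in at 19.3 s: the gauge was pressed about half way (about 6 mm) on the small jar for over 2 s and lifted off, and is now held upright about half way in on the large jar's button; the verdict was not shown.

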